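# Open the interlocked hood of a battery-cell test fixture

### The arm

A 6-joint arm with a two-finger parallel gripper is mounted at the origin on the work surface. World frame = base frame: x ahead of the robot, y to its left, z up, the work surface at z = 0. Lengths are in m, angles in rad, forces in N, time in s.
With the tool pointing down it reaches from about 0.375 to 0.9 m from the base axis. Payload 3.1 kg.
Tool frame: the origin (TCP) lies midway between the tips of the shut fingers; the grasp point (between the pads) lies 19 mm behind it; x points along the fingers, z is the direction in which the jaws open and shut, and the axes are right-handed (so a half turn about x gives the same grasp; the last joint's range is limited). The gripper opens to 87 mm and grips with 3 to 60 N. Pads are 19 mm wide; open, the fingers measure 117 mm over their backs; the gripper's body (75 mm by 190 mm) begins 51 mm behind the grasp point.
Start: joints at [1.165, 0.527, 1.433, -0, 1.181, -0.178], TCP at [0.14, 0.609, 0.223] pointing down, gripper open.
Joint ranges: [-3.08, 3.08], [-0.75, 2.2], [0.22, 2.44], [-1.43, 4.57], [0, 2.65], [-2.85, 2.85]. Speed limits (rad/s): [2.79, 2.79, 3.14, 3.14, 3.14, 3.14].

### API

Orientations are given as a unit quaternion [x, y, z, w].
In Python, from rig import robot, optics, workorder gives the robot as it stands.
- The arm moves only by the tool arm_command, never from a script. Its argument "plan" is a list of rows, each a list of 7 numbers: the shift along the tool's x, y, z in cm, then the turn, a rotation vector about the tool's x, y, z in rad, then the finger opening in cm, from 0 to 8.7. In form: [[x, y, z, ax, ay, az, gripper], ...]. A call has 1 to 12 rows; each row shifts and turns the pose as measured when the row begins, along the tool's axes as they then stand; what a row does not reach is not made up. A row lasts 1/8 s, in which the tool goes at most 62.5 mm and 10.7 degrees, less where a joint would pass 70% of its speed; a pose out of reach is approached as far as the arm can. A call with a gripper value outside its range is refused whole. The fingers move at their own pace and stop on an object; "grip_force" is the grip in N (left out, the last holds). Time passes only in rows, so rows that do not move let the fingers close. It gives the time, the measured TCP pose, the force and the opening at its end, in the units of the state.
- robot.get_obs(): the state, without advancing time (a new reading comes with each control period).
- optics.camera(name): name is "scene" or "top" or "wrist"; returns (picture, depth): 400x640x3 uint8, blue, green, red; 400x640 float32, m along the optical axis (not along the pixel's ray), 0 where there is no reading.
- optics.camera_info(name): a dict with "mtx" (3x3 intrinsics, pixels), "position" and "rotation" of the camera in the world; the wrist camera has in their place "tool_from_camera" (4x4, takes a point from camera to tool coordinates, whose origin is the TCP and whose axes are the tool frame's). Camera axes: x right, y down, z forward; pixel columns grow to the right and rows downward; lengths in m; the calibration is good to about 2 mm. A picture is of the moment at which its call begins: read the wrist's pose just before it. camera_info takes no time and is no camera call.
- workorder.hand_in(): hands the job in, once; it reports no verdict.
The state is a dict: "time": time; "q": joint angles; "joint_velocities": joint speeds; "joint_torque": joint torques, N m; "position": TCP position; "tool_rot": TCP orientation; "ft_force": force on the tool from outside, world axes, zero at the start; "moment": the same for the moment, N m; "grip_width": finger opening in m.
Only numpy, scipy, OpenCV 4.12 (cv2) and the standard library are available. Lean on these libraries where they do the work, as an engineer would, in place of code of your own. Each camera call takes 0.05 s, during which the arm holds its last target. There are 200 camera calls.

### The job

Open the cell test fixture for loading: slide the keeper block aside until it no longer blocks the latch bar, turn the latch bar fully off the hood's tongue, then lift the hood by its handle and guide it back past its tipping point until it rests open against its stop and stays there by itself. Do not let the hood slam in either direction, and leave the mouse, mug and tray around it where they are.

Things in the scene. Friction and masses are not known exactly. Their poses are not given: they have to be found in the camera images.
- fixture: Grey cell test fixture, fixed. Plinth x -120..80, y -150..150, z 6..50 mm from this origin on the desk. Its x runs from the ledge side to the hood's hinge (roughly the robot's left, yaw 1.1 to 1.75), z up. Ledge x -120..-35, top z 50, carries keeper and latch; the hood's wall (x -35, up to z 150) and handle crowd them: lean the hand 25 to 45 deg out over the ledge's edge, fingers down and towards the hood.
- keeper (a joint): First catch: steel block 18 x 50 x 21 mm that slides on the ledge beside the latch bar's free end (outer side) and blocks it. 0 = blocking (starts at 0 to 8 mm), grows as it slides along the fixture's -y to its end at 0.050 m; the latch is free from about 0.030 m. Needs about 1.5 N, stays where left.
- keeper_tab (a point): Point in the keeper's upright flat tab, 10 mm thick (fixture y), 16 mm deep (x), in the middle of the block, from the block's top (z 73) to z 115 mm. The point is on the tab's centre line at z 100; at joint value 0 at fixture (-90, -45, 100) mm.
- latch (a joint): Second catch: flat steel bar 20 x 140 x 9 mm (z 64..73) on a vertical pivot. 0 = along the fixture's -y from the pivot, over the hood's tongue (starts at 0 to 0.03 rad). Grows clockwise seen from above, free end swinging off the ledge (to -x), to its end at 1.3 rad. Stops at about 0.05 while the keeper blocks it; the hood is free from about 0.9. About 1 N at the post, stays where left.
- latch_pivot (a point): The latch bar's pivot, on top of the bar, at fixture (-65, 80, 73) mm.
- latch_post (a point): Point on the axis of the upright round black post by which the latch bar is turned: diameter 16 mm, from the bar's top (z 73) to z 116 mm, 60 mm from the pivot. The point is at z 100; with the latch at 0 at fixture (-65, 20, 100) mm, 30 mm from the hood's wall. The post turns with the bar.
- hood (a joint): Hood: grey box with a clear top window, 100 x 240 x 100 mm, 0.5-1 kg, hinged on its lower +x edge (axis along fixture y). 0 = shut, grows as its ledge side rises and swings over to +x, stop at 1.2 rad. Left alone it falls shut below about 0.7 and falls open above about 0.82: guide it all the way, under 2 rad/s (0.3 m/s at the handle). Its tongue, low on the ledge side, lies under the shut latch bar.
- hood_hinge (a point): Middle of the hood's hinge axis, at fixture (65, 0, 50) mm.
- hood_handle (a point): Middle of the hood's handle: round black bar, diameter 12 mm, 120 mm long along fixture y, on two struts above the hood's upper ledge-side edge. With the hood shut at fixture (-47, 0, 180) mm: 112 mm to -x of and 130 mm above the hinge, 30 mm above the hood's top. It swings with the hood.
- mouse: Bystander: black computer mouse, 105 x 62 x 32 mm, loose; origin under its centre.
- mug: Bystander: white mug, 80 mm across and 95 mm high, loose; origin under its centre.
- cell_tray: Bystander: grey open tray 110 x 80 x 30 mm with four compartments, loose; origin under its centre.

How it is judged:
By the outcome, as a careful person would: the job done as asked, in the order asked, and still so for the second after the job is handed in, with the robot touching nothing.
It also fails if it takes over 56 s, if anything falls off the work surface, if the arm or the gripper's body presses on something with over 40 N, if the wrist force passes 120 N, or if a joint passes its speed limit or range.

## Working session

There is one attempt and no reset: what is moved stays moved. The work goes in short steps, Python scripts to look and compute and a tool call to move; the robot and the scene stay as the last step left them, time stands still between calls to the robot, and variables do not carry over. Pictures are saved under pics/ and viewed, about 8 in all and at most 12, crops included, and the job is handed in when it is done.

Besides the shell and the picture viewer there is one more tool, called after "Request:" as a command line: name --pt "numbers of a row" for each row, then --argument value for the rest. arm_command: Moves the arm, as the interface text tells. Its arguments: {"type":"object","properties":{"plan":{"type":"array"},"grip_force":{"type":"number"}},"required":["plan"]}

```bash
mkdir -p pics; ls; python3 - <<'E'
from rig import robot, optics, workorder
import cv2,numpy as np
o=robot.get_obs()
for k in o: print(k,np.round(o[k],3))
a=[]
for n in("scene","top"):
    p,d=optics.camera(n); cv2.imwrite(f"pics/{n}0.png",p); np.save(f"{n}0.npy",d)
    i=optics.camera_info(n); print(n,{k:np.round(v,3).tolist() for k,v in i.items()})
print(np.round(optics.camera_info("wrist")["tool_from_camera"],3))
E
```

```text
pics
time 0.0
q [ 1.165  0.528  1.434  0.     1.181 -0.178]
joint_velocities [-0.001 -0.001 -0.    -0.002 -0.    -0.003]
joint_torque [-2.0000e-03 -4.4004e+01 -1.7659e+01  6.3000e-02  5.8000e-02 -0.0000e+00]
position [0.14  0.608 0.222]
tool_rot [-0.441  0.554  0.44   0.553]
ft_force [-0.507 -0.239  0.348]
moment [-0.038 -0.024  0.008]
grip_width 0.087
scene {'mtx': [[510.065, 0.0, 326.387], [0.0, 510.065, 204.243], [0.0, 0.0, 1.0]], 'position': [1.104, 0.744, 0.792], 'rotation': [0.296, 0.841, -0.429, -0.145]}
top {'mtx': [[439.257, 0.0, 316.868], [0.0, 439.257, 192.754], [0.0, 0.0, 1.0]], 'position': [0.434, 0.023, 1.211], 'rotation': [0.711, -0.701, 0.034, -0.045]}
[[-0.001 -0.305  0.952 -0.161]
 [-0.    -0.952 -0.305  0.085]
 [ 1.    -0.     0.001 -0.001]
 [ 0.     0.     0.     1.   ]]
```

View pics/top0.png

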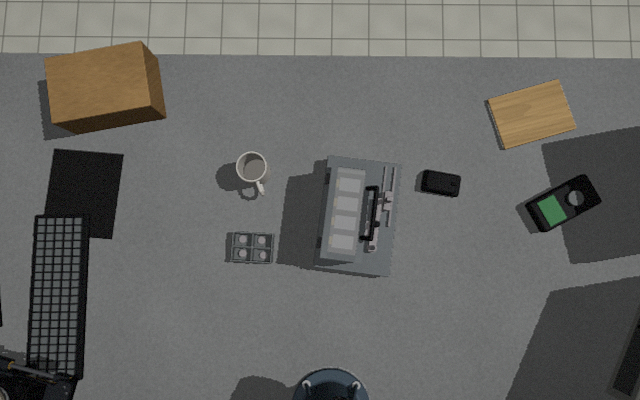

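View pics/scene0.png

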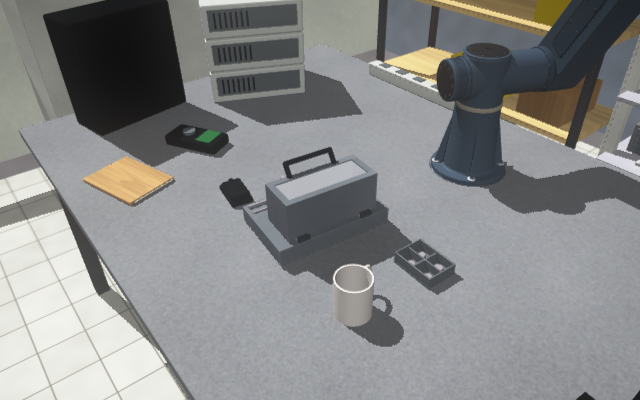

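```bash
cat > h.py <<'E'
import numpy as np,cv2
from scipy.spatial.transform import Rotation as R
from rig import robot,optics
def cam(n):
    o=robot.get_obs(); p,d=optics.camera(n); i=optics.camera_info(n)
    if n=="wrist":
        T=np.eye(4);T[:3,:3]=R.from_quat(o["tool_rot"]).as_matrix();T[:3,3]=o["position"];T=T@i["tool_from_camera"]
    else:
        T=np.eye(4);T[:3,:3]=R.from_quat(i["rotation"]).as_matrix() if np.size(i["rotation"])==4 else i["rotation"];T[:3,3]=i["position"]
    return p,d,i["mtx"],T
def cloud(d,K,T):
    v,u=np.mgrid[:d.shape[0],:d.shape[1]]
    c=np.stack([(u-K[0,2])/K[0,0]*d,(v-K[1,2])/K[1,1]*d,d],-1)
    return c@T[:3,:3].T+T[:3,3]
E
python3 - <<'E'
from h import *
p,d,K,T=cam("top"); W=cloud(d,K,T); 
sub=np.zeros(d.shape,bool); sub[135:300,290:415]=1
m=sub&(W[...,2]>0.035)&(d>0)
r=cv2.minAreaRect(W[m][:,:2].astype(np.float32)); print(r); print(cv2.boxPoints(r))
for lo,hi in((.04,.06),(.14,.16)):
    q=W[sub&(W[...,2]>lo)&(W[...,2]<hi)]; r=cv2.minAreaRect(q[:,:2].astype(np.float32)); print(lo,np.median(q[:,2]),r,cv2.boxPoints(r).round(4).tolist())
cv2.imwrite("pics/top1.png",cv2.resize(p[145:285,220:470],None,fx=3.2,fy=3.2,interpolation=cv2.INTER_CUBIC))
for n,b in(("mouse",(165,205,412,470)),("mug",(140,200,225,275)),("tray",(225,270,225,280))):
    s=np.zeros(d.shape,bool); s[b[0]:b[1],b[2]:b[3]]=1; q=W[s&(W[...,2]>.015)&(d>0)]; print(n,q.min(0).round(3),q.max(0).round(3))
E
```

```text
((0.5073577761650085, -0.06504607200622559), (0.20054219663143158, 0.30047374963760376), 83.3530502319336)
[[ 0.34652427 -0.1472531 ]
 [ 0.6449783  -0.18203327]
 [ 0.6681913   0.01716095]
 [ 0.36973727  0.05194113]]
0.04 0.050806552986615405 ((0.5073577761650085, -0.06504607200622559), (0.20054219663143158, 0.30047374963760376), 83.3530502319336) [[0.3465000092983246, -0.14730000495910645], [0.6449999809265137, -0.18199999630451202], [0.6682000160217285, 0.01720000058412552], [0.36970001459121704, 0.051899999380111694]]
0.14 0.15176591732544842 ((0.5114710330963135, -0.030119411647319794), (0.10000806301832199, 0.24021418392658234), 83.34603881835938) [[0.3864000141620636, -0.06589999794960022], [0.625, -0.09369999915361404], [0.6366000175476074, 0.00559999980032444], [0.39800000190734863, 0.03350000083446503]]
mouse [ 0.567 -0.348  0.015] [ 0.637 -0.241  0.043]
mug [0.554 0.175 0.015] [0.665 0.253 0.1  ]
tray [0.378 0.16  0.015] [0.459 0.273 0.036]
```

View pics/top1.png

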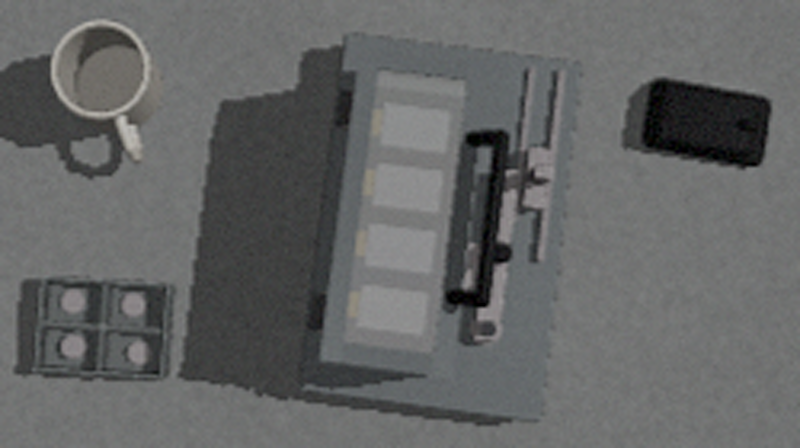

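```bash
cat >> h.py <<'E'
O=np.array([.5097,-.0452,0]); YAW=1.4547
F=R.from_euler("z",YAW).as_matrix()
def fw(p): return O+F@(np.array(p)/1000.)
def wf(p): return (np.asarray(p)-O)@F*1000
def pose(gp,lean,mode="k",phi=0):
    """gp: grasp point in fixture mm; lean deg out over ledge; phi deg turn about vertical (clockwise +)"""
    a=np.radians(lean); x=np.array([np.sin(a),0,-np.cos(a)])
    z=np.array([0,-1.,0]) if mode=="k" else None
    if mode=="h": z=np.cross(x,[0,1.,0])     # tool y=+yf
    if mode=="H": z=np.cross(x,[0,-1.,0])    # tool y=-yf
    M=np.stack([x,np.cross(z,x),z],1); M=R.from_euler("z",-phi,degrees=True).as_matrix()@M
    M=F@M
    return fw(gp)+M[:,0]*.019, R.from_matrix(M)
def state():
    o=robot.get_obs(); r=R.from_quat(o["tool_rot"]); p=np.array(o["position"])
    print("t",round(float(o["time"]),2),"grasp_f",wf(p-r.as_matrix()[:,0]*.019).round(1),"xdir_f",(F.T@r.as_matrix()[:,0]).round(3),"F",np.dot(F.T,o["ft_force"]).round(1),"w",round(float(o["grip_width"]),4),"q",np.round(o["q"],2))
    return p,r
def plan(wps):
    """wps: (pose, nrows, grip_cm)"""
    p,r=state(); k=0
    for (p1,r1),n,g in wps:
        dv=(r.inv()*r1).as_rotvec()
        for i in range(n):
            ri=r*R.from_rotvec(dv*i/n)
            s=ri.inv().apply((p1-p)/n)*100
            print([float(v) for v in np.r_[s.round(2),(dv/n).round(3),g]],end=",\n"); k+=1
        p,r=p1,r1
    print(k,"rows")
E
python3 - <<'E'
from h import *
s=robot.get_obs();p=np.array(s["position"])
Pk=pose((-90,-45,100),35)
back=pose(np.array([-90,-48,100])+100*np.array([-.574,0,.819]),35)
print(back[0])
mid=(np.array([.45,.33,.36]),R.from_quat(s["tool_rot"])*R.from_rotvec((R.from_quat(s["tool_rot"]).inv()*back[1]).as_rotvec()*.45))
print(wf(np.array([.567,-.348,0])),wf(np.array([.567,-.241,0])))
plan([(mid,9,6.0),((np.array([.6,.0,.36]),R.from_quat(s["tool_rot"])*R.from_rotvec((R.from_quat(s["tool_rot"]).inv()*back[1]).as_rotvec()*.8)),8,6.0),(back,7,4.0)])
E
```

```text
[ 0.54156507 -0.18634328  0.16633611]
[-294.12428186  -91.98932994    0.        ] [-187.8445644   -79.59490955    0.        ]
t 0.15 grasp_f [606.5 442.6 240.8] xdir_f [-0.002  0.    -1.   ] F [0.4 0.1 0.2] w 0.0869 q [ 1.17  0.53  1.43 -0.    1.18 -0.18]
[-1.53, -4.05, -2.24, 0.071, -0.022, 0.025, 6.0],
[-1.68, -4.16, -1.92, 0.071, -0.022, 0.025, 6.0],
[-1.83, -4.24, -1.58, 0.071, -0.022, 0.025, 6.0],
[-1.96, -4.29, -1.24, 0.071, -0.022, 0.025, 6.0],
[-2.09, -4.31, -0.89, 0.071, -0.022, 0.025, 6.0],
[-2.22, -4.31, -0.54, 0.071, -0.022, 0.025, 6.0],
[-2.33, -4.28, -0.19, 0.071, -0.022, 0.025, 6.0],
[-2.44, -4.22, 0.17, 0.071, -0.022, 0.025, 6.0],
[-2.53, -4.13, 0.52, 0.071, -0.022, 0.025, 6.0],
[-1.3, -4.18, -1.17, 0.062, -0.02, 0.022, 6.0],
[-1.42, -4.21, -0.88, 0.062, -0.02, 0.022, 6.0],
[-1.52, -4.23, -0.59, 0.062, -0.02, 0.022, 6.0],
[-1.62, -4.22, -0.3, 0.062, -0.02, 0.022, 6.0],
[-1.72, -4.19, -0.01, 0.062, -0.02, 0.022, 6.0],
[-1.81, -4.15, 0.28, 0.062, -0.02, 0.022, 6.0],
[-1.89, -4.08, 0.57, 0.062, -0.02, 0.022, 6.0],
[-1.96, -3.99, 0.86, 0.062, -0.02, 0.022, 6.0],
[1.15, -3.46, -1.47, 0.04, -0.013, 0.014, 4.0],
[1.08, -3.53, -1.35, 0.04, -0.013, 0.014, 4.0],
[1.02, -3.6, -1.22, 0.04, -0.013, 0.014, 4.0],
[0.95, -3.66, -1.08, 0.04, -0.013, 0.014, 4.0],
[0.88, -3.71, -0.95, 0.04, -0.013, 0.014, 4.0],
[0.82, -3.76, -0.81, 0.04, -0.013, 0.014, 4.0],
[0.76, -3.8, -0.67, 0.04, -0.013, 0.014, 4.0],
24 rows
```

Request:
arm_command --pt "-1.5 -4.1 -2.2 0.071 -0.022 0.025 6" --pt "-1.7 -4.2 -1.9 0.071 -0.022 0.025 6" --pt "-1.8 -4.2 -1.6 0.071 -0.022 0.025 6" --pt "-2 -4.3 -1.2 0.071 -0.022 0.025 6" --pt "-2.1 -4.3 -0.9 0.071 -0.022 0.025 6" --pt "-2.2 -4.3 -0.5 0.071 -0.022 0.025 6" --pt "-2.3 -4.3 -0.2 0.071 -0.022 0.025 6" --pt "-2.4 -4.2 0.2 0.071 -0.022 0.025 6" --pt "-2.5 -4.1 0.5 0.071 -0.022 0.025 6"

```text
time: 1.27
position: [0.4542, 0.3221, 0.3576]
tool_rot: [-0.13, 0.655, 0.341, 0.662]
ft_force: [0.6, 1.1, 0.3]
grip_width: 0.0601
```

Request:
arm_command --pt "-1.3 -4.2 -1.2 0.062 -0.02 0.022 6" --pt "-1.4 -4.2 -0.9 0.062 -0.02 0.022 6" --pt "-1.5 -4.2 -0.6 0.062 -0.02 0.022 6" --pt "-1.6 -4.2 -0.3 0.062 -0.02 0.022 6" --pt "-1.7 -4.2 0 0.062 -0.02 0.022 6" --pt "-1.8 -4.1 0.3 0.062 -0.02 0.022 6" --pt "-1.9 -4.1 0.6 0.062 -0.02 0.022 6" --pt "-2 -4 0.9 0.062 -0.02 0.022 6"

```text
time: 2.28
position: [0.6006, -0.023, 0.3533]
tool_rot: [0.13, 0.672, 0.231, 0.692]
ft_force: [-0.2, 0.5, 0.2]
grip_width: 0.06
```

```bash
python3 - <<'E'
from h import *
back=pose(np.array([-90,-48,100])+100*np.array([-.574,0,.819]),35)
plan([(back,9,4.0)])
E
```

```text
t 2.27 grasp_f [ 23.2 -89.  369.8] xdir_f [ 0.49   0.066 -0.869] F [0.4 0.2 0.2] w 0.06 q [-0.46  0.45  1.31  0.46  1.63 -0.64]
[0.91, -2.48, -1.02, 0.027, -0.009, 0.01, 4.0],
[0.88, -2.52, -0.96, 0.027, -0.009, 0.01, 4.0],
[0.85, -2.55, -0.9, 0.027, -0.009, 0.01, 4.0],
[0.81, -2.58, -0.83, 0.027, -0.009, 0.01, 4.0],
[0.78, -2.61, -0.77, 0.027, -0.009, 0.01, 4.0],
[0.75, -2.64, -0.71, 0.027, -0.009, 0.01, 4.0],
[0.72, -2.67, -0.64, 0.027, -0.009, 0.01, 4.0],
[0.69, -2.69, -0.58, 0.027, -0.009, 0.01, 4.0],
[0.65, -2.71, -0.51, 0.027, -0.009, 0.01, 4.0],
9 rows
```

Request:
arm_command --pt "0.9 -2.5 -1 0.027 -0.009 0.01 4" --pt "0.9 -2.5 -1 0.027 -0.009 0.01 4" --pt "0.85 -2.55 -0.9 0.027 -0.009 0.01 4" --pt "0.8 -2.6 -0.8 0.027 -0.009 0.01 4" --pt "0.8 -2.6 -0.8 0.027 -0.009 0.01 4" --pt "0.75 -2.6 -0.7 0.027 -0.009 0.01 4" --pt "0.7 -2.7 -0.6 0.027 -0.009 0.01 4" --pt "0.7 -2.7 -0.6 0.027 -0.009 0.01 4" --pt "0.65 -2.7 -0.5 0.027 -0.009 0.01 4" --pt "0 0 0 0 0 0 4"

```text
time: 3.52
position: [0.5388, -0.1987, 0.1543]
tool_rot: [0.26, 0.658, 0.168, 0.686]
ft_force: [-0.2, 0.9, -0.3]
grip_width: 0.0398
```

```bash
python3 - <<'E'
from h import *
p,d,K,T=cam("wrist")
q=p.copy()
def proj(f):
    c=np.linalg.inv(T)@np.r_[fw(f),1]; return (K@(c[:3]/c[2]))[:2]
for f in((-90,-45,115),(-65,20,116),(-65,80,73),(-47,60,180)): print(f,proj(f).round(0))
W=cloud(d,K,T); f=(W-O)@F*1000
m=(d>0)&(f[...,2]>85)&(f[...,2]<112)&(f[...,0]<-76)&(f[...,0]>-105)&(abs(f[...,1]+60)<40)
print("tab",m.sum(),[np.percentile(f[m][:,k],[3,50,97]).round(1) for k in range(3)] if m.sum() else "")
m=(d>0)&(f[...,2]>85)&(f[...,2]<114)&(f[...,0]<-50)&(f[...,0]>-90)&(abs(f[...,1]-20)<20)
print("post",m.sum(),[np.percentile(f[m][:,k],[3,50,97]).round(1) for k in range(3)] if m.sum() else "")
cv2.imwrite("pics/w1.png",q)
back=pose(np.array([-90,-48,100])+100*np.array([-.574,0,.819]),35)
plan([(pose((-90,-48,100),35),5,4)])
E
```

```text
(-90, -45, 115) [319. 184.]
(-65, 20, 116) [240. 157.]
(-65, 80, 73) [190. 178.]
(-47, 60, 180) [152.  87.]
tab 121 [array([-98.8, -98.3, -96.7]), array([-49.6, -45.2, -40.2]), array([ 85.5,  99.4, 111.8])]
post 300 [array([-73.8, -71.8, -63. ]), array([13.3, 17.2, 26.8]), array([ 86. , 101.8, 113.8])]
t 3.58 grasp_f [-159.5  -47.   170.8] xdir_f [ 0.578 -0.011 -0.816] F [0.1 0.7 0.5] w 0.04 q [-0.8   0.69  1.5   0.48  1.38 -0.86]
[1.96, 0.31, -0.01, -0.003, 0.002, -0.001, 4.0],
[1.96, 0.32, -0.01, -0.003, 0.002, -0.001, 4.0],
[1.96, 0.32, -0.0, -0.003, 0.002, -0.001, 4.0],
[1.96, 0.32, 0.0, -0.003, 0.002, -0.001, 4.0],
[1.96, 0.32, 0.01, -0.003, 0.002, -0.001, 4.0],
5 rows
```

View pics/w1.png

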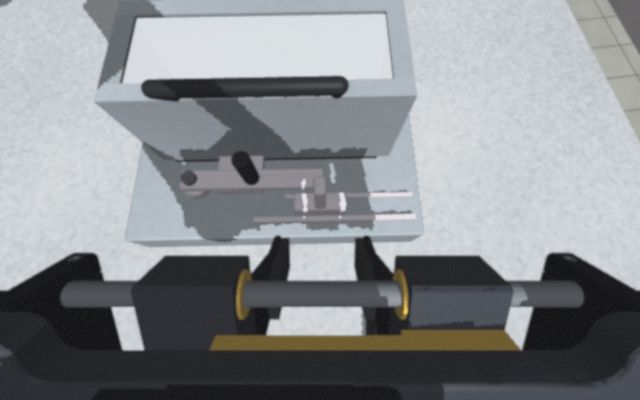

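Request:
arm_command --pt "2 0.3 0 0 0 0 4" --pt "2 0.3 0 0 0 0 4" --pt "2 0.3 0 0 0 0 4" --pt "2 0.3 -0.05 0 0 0 4" --pt "1.9 0.3 -0.05 0 0 0 4" --pt "0 0 0 0 0 0 0.5" --pt "0 0 0 0 0 0 0.5" --pt "0 0 0 0 0 0 0.5" --pt "0 0 0 0 0 0 0.5" --grip_force 15

```text
time: 4.7
position: [0.5536, -0.1258, 0.0892]
tool_rot: [0.254, 0.655, 0.17, 0.691]
ft_force: [-0.4, 1.3, -2.9]
grip_width: 0.0102
```

```bash
python3 - <<'E'
from h import *
p,r=state()
g=wf(p-r.as_matrix()[:,0]*.019)
plan([(pose(g+[0,-46,0],35),8,.5)])
E
```

```text
t 4.7 grasp_f [-85.9 -52.6 104.8] xdir_f [ 0.574 -0.018 -0.818] F [ 1.2  0.5 -2.9] w 0.0102 q [-0.7   0.76  1.61  0.56  1.18 -0.9 ]
t 4.7 grasp_f [-85.9 -52.6 104.8] xdir_f [ 0.574 -0.018 -0.818] F [ 1.2  0.5 -2.9] w 0.0102 q [-0.7   0.76  1.61  0.56  1.18 -0.9 ]
[0.01, 0.0, 0.57, -0.0, 0.002, -0.0, 0.5],
[0.01, 0.0, 0.57, -0.0, 0.002, -0.0, 0.5],
[0.01, 0.0, 0.57, -0.0, 0.002, -0.0, 0.5],
[0.01, 0.0, 0.57, -0.0, 0.002, -0.0, 0.5],
[0.01, 0.0, 0.57, -0.0, 0.002, -0.0, 0.5],
[0.0, 0.0, 0.57, -0.0, 0.002, -0.0, 0.5],
[0.0, 0.0, 0.57, -0.0, 0.002, -0.0, 0.5],
[0.0, -0.0, 0.57, -0.0, 0.002, -0.0, 0.5],
8 rows
```

Request:
arm_command --pt "0 0 0.5 0 0 0 0.5" --pt "0 0 0.5 0 0 0 0.5" --pt "0 0 0.5 0 0 0 0.5" --pt "0 0 0.5 0 0 0 0.5" --pt "0 0 0.5 0 0 0 0.5" --pt "0 0 0.5 0 0 0 0.5" --pt "0 0 0.5 0 0 0 0.5" --pt "0 0 0.5 0 0 0 0.5"

```text
time: 5.7
position: [0.5946, -0.1306, 0.0893]
tool_rot: [0.255, 0.656, 0.171, 0.69]
ft_force: [-1.8, 1.6, -1.9]
grip_width: 0.0095
```

```bash
python3 - <<'E'
from h import *
p,r=state()
g=wf(p-r.as_matrix()[:,0]*.019)
u=np.array([-.643,0,.766]); u2=np.array([-.574,0,.819])
print("release then")
plan([(pose(g+60*u2,35),3,4),(pose(np.array([-65,20,98])+70*u,40),6,4.0),(pose(np.array([-65,20,98]),40),6,4.0)])
E
```

```text
t 5.7 grasp_f [-85.9 -94.  104.8] xdir_f [ 0.576 -0.015 -0.817] F [ 1.4  2.  -1.9] w 0.0095 q [-0.66  0.8   1.5   0.56  1.23 -0.83]
release then
t 5.7 grasp_f [-85.9 -94.  104.8] xdir_f [ 0.576 -0.015 -0.817] F [ 1.4  2.  -1.9] w 0.0095 q [-0.66  0.8   1.5   0.56  1.23 -0.83]
[-2.0, 0.0, 0.02, -0.001, 0.005, -0.001, 4.0],
[-2.0, 0.0, 0.01, -0.001, 0.005, -0.001, 4.0],
[-2.0, -0.0, 0.0, -0.001, 0.005, -0.001, 4.0],
[0.13, 0.15, -1.9, 0.0, 0.0, 0.015, 4.0],
[0.13, 0.14, -1.9, 0.0, 0.0, 0.015, 4.0],
[0.13, 0.14, -1.9, 0.0, 0.0, 0.015, 4.0],
[0.14, 0.14, -1.9, 0.0, 0.0, 0.015, 4.0],
[0.14, 0.14, -1.9, 0.0, 0.0, 0.015, 4.0],
[0.14, 0.14, -1.9, 0.0, 0.0, 0.015, 4.0],
[1.17, 0.0, -0.0, 0.0, 0.0, 0.0, 4.0],
[1.17, 0.0, -0.0, 0.0, 0.0, 0.0, 4.0],
[1.17, 0.0, -0.0, 0.0, 0.0, 0.0, 4.0],
[1.17, 0.0, -0.0, 0.0, 0.0, 0.0, 4.0],
[1.17, 0.0, -0.0, 0.0, 0.0, 0.0, 4.0],
[1.17, 0.0, -0.0, 0.0, 0.0, 0.0, 4.0],
15 rows
```

Request:
arm_command --pt "0 0 0 0 0 0 4" --pt "0 0 0 0 0 0 4" --pt "-2 0 0 0 0.005 0 4" --pt "-2 0 0 0 0.005 0 4" --pt "-2 0 0 0 0.005 0 4" --pt "0.1 0.15 -1.9 0 0 0.015 4" --pt "0.1 0.15 -1.9 0 0 0.015 4" --pt "0.1 0.15 -1.9 0 0 0.015 4" --pt "0.15 0.15 -1.9 0 0 0.015 4" --pt "0.15 0.15 -1.9 0 0 0.015 4" --pt "0.15 0.15 -1.9 0 0 0.015 4" --pt "0 0 0 0 0 0 4"

```text
time: 7.2
position: [0.4827, -0.1469, 0.1424]
tool_rot: [0.28, 0.641, 0.198, 0.686]
ft_force: [0.8, -0.3, 0.0]
grip_width: 0.0401
```

```bash
python3 - <<'E'
from h import *
p,d,K,T=cam("wrist")
W=cloud(d,K,T); f=(W-O)@F*1000
m=(d>0)&(f[...,2]>85)&(f[...,2]<112)&(f[...,0]<-76)&(f[...,0]>-105)&(abs(f[...,1]+75)<45)
print("tab",m.sum(),[np.percentile(f[m][:,k],[3,50,97]).round(1) for k in range(3)] if m.sum() else "")
m=(d>0)&(f[...,2]>85)&(f[...,2]<114)&(f[...,0]<-50)&(f[...,0]>-90)&(abs(f[...,1]-20)<20)
print("post",m.sum(),[np.percentile(f[m][:,k],[3,50,97]).round(1) for k in range(3)] if m.sum() else "")
cv2.imwrite("pics/w2.png",p)
plan([(pose(np.array([-65,20,98]),40),6,4.0)])
E
```

```text
tab 364 [array([-98.5, -92. , -83.6]), array([-95.2, -88.8, -88.2]), array([ 86.1, 100.9, 111.3])]
post 248 [array([-73.8, -72.2, -61.9]), array([13.8, 21.4, 28.4]), array([ 86.2, 102.7, 113.9])]
t 7.25 grasp_f [-116.8   14.4  157. ] xdir_f [ 0.638 -0.026 -0.769] F [-1.4 -0.5 -0.5] w 0.04 q [-0.84  0.67  1.7   0.54  1.3  -1.01]
[1.31, 0.04, -0.13, 0.0, 0.004, 0.001, 4.0],
[1.31, 0.04, -0.13, 0.0, 0.004, 0.001, 4.0],
[1.31, 0.04, -0.12, 0.0, 0.004, 0.001, 4.0],
[1.31, 0.03, -0.12, 0.0, 0.004, 0.001, 4.0],
[1.31, 0.03, -0.11, 0.0, 0.004, 0.001, 4.0],
[1.31, 0.03, -0.11, 0.0, 0.004, 0.001, 4.0],
6 rows
```

View pics/w2.png

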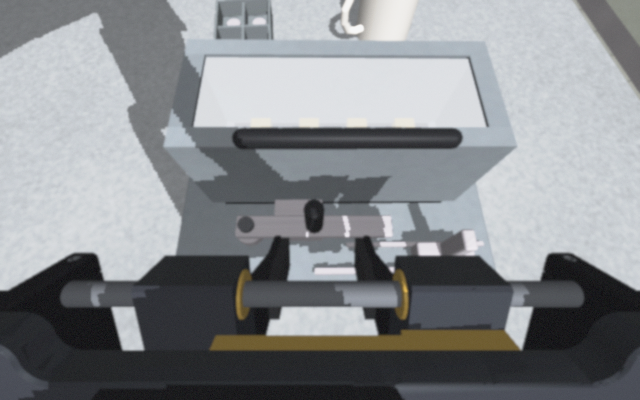

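Request:
arm_command --pt "1.3 0 -0.1 0 0.004 0 4" --pt "1.3 0 -0.1 0 0.004 0 4" --pt "1.3 0 -0.1 0 0.004 0 4" --pt "1.3 0 -0.1 0 0.004 0 4" --pt "1.3 0 -0.1 0 0.004 0 4" --pt "1.2 0 -0.1 0 0.004 0 4" --pt "0 0 0 0 0 0 1.2" --pt "0 0 0 0 0 0 1.2" --pt "0 0 0 0 0 0 1.2" --grip_force 20

```text
time: 8.38
position: [0.4853, -0.0936, 0.0794]
tool_rot: [0.276, 0.651, 0.204, 0.677]
ft_force: [-10.2, -5.5, 6.3]
grip_width: 0.0183
```

```bash
cat > arc.py <<'E'
from h import *
import sys
p,r=state()
g=wf(p-r.as_matrix()[:,0]*.019)
a0,a1,n,lean,phi0,phi1=map(float,sys.argv[1:7])
off=g-np.array([-65-60*np.sin(a0),80-60*np.cos(a0),g[2]]); print("off",off)
w=[]
for i in range(1,int(n)+1):
    a=a0+(a1-a0)*i/n
    w.append((pose(np.array([-65-60*np.sin(a),80-60*np.cos(a),g[2]])+off,lean,"k",phi0+(phi1-phi0)*i/n),1,1.2))
plan(w)
E
python3 arc.py 0 1.22 12 40 0 40
```

```text
t 8.38 grasp_f [-63.1  18.6  94. ] xdir_f [ 0.64   0.004 -0.769] F [-6.7  9.5  6.3] w 0.0183 q [-0.76  0.76  1.77  0.59  1.15 -1.05]
off [ 1.91828896 -1.41633963  0.        ]
t 8.38 grasp_f [-63.1  18.6  94. ] xdir_f [ 0.64   0.004 -0.769] F [-6.7  9.5  6.3] w 0.0183 q [-0.76  0.76  1.77  0.59  1.15 -1.05]
[-0.39, -0.46, 0.04, 0.051, -0.042, 0.004, 1.2],
[-0.39, -0.47, 0.01, 0.045, -0.037, -0.0, 1.2],
[-0.39, -0.46, -0.01, 0.045, -0.037, -0.0, 1.2],
[-0.39, -0.46, -0.04, 0.045, -0.037, 0.0, 1.2],
[-0.38, -0.46, -0.06, 0.045, -0.037, -0.0, 1.2],
[-0.38, -0.45, -0.09, 0.045, -0.037, 0.0, 1.2],
[-0.37, -0.45, -0.12, 0.045, -0.037, -0.0, 1.2],
[-0.37, -0.44, -0.14, 0.045, -0.037, 0.0, 1.2],
[-0.36, -0.43, -0.17, 0.045, -0.037, -0.0, 1.2],
[-0.36, -0.42, -0.19, 0.045, -0.037, 0.0, 1.2],
[-0.35, -0.41, -0.21, 0.045, -0.037, -0.0, 1.2],
[-0.34, -0.4, -0.24, 0.045, -0.037, 0.0, 1.2],
12 rows
```

Request:
arm_command --pt "-0.4 -0.45 0.05 0.045 -0.037 0 1.2" --pt "-0.4 -0.45 0 0.045 -0.037 0 1.2" --pt "-0.4 -0.45 0 0.045 -0.037 0 1.2" --pt "-0.4 -0.45 -0.05 0.045 -0.037 0 1.2" --pt "-0.4 -0.45 -0.05 0.045 -0.037 0 1.2" --pt "-0.4 -0.45 -0.1 0.045 -0.037 0 1.2"

```text
time: 9.12
position: [0.4746, -0.1277, 0.0797]
tool_rot: [0.393, 0.589, 0.076, 0.702]
ft_force: [3.1, 2.7, -2.4]
grip_width: 0.0153
```

```bash
python3 arc.py 0.58 1.25 7 40 20 40
```

```text
t 9.12 grasp_f [-97.4  29.6  94.3] xdir_f [ 0.6   -0.226 -0.767] F [ 3.  -2.8 -2.4] w 0.0153 q [-0.89  0.73  1.92  0.78  0.98 -1.02]
off [ 0.47451132 -0.23099368  0.        ]
t 9.12 grasp_f [-97.4  29.6  94.3] xdir_f [ 0.6   -0.226 -0.767] F [ 3.  -2.8 -2.4] w 0.0153 q [-0.89  0.73  1.92  0.78  0.98 -1.02]
[-0.36, -0.42, -0.1, 0.024, -0.025, 0.002, 1.2],
[-0.35, -0.42, -0.12, 0.038, -0.032, -0.0, 1.2],
[-0.34, -0.41, -0.15, 0.038, -0.032, -0.0, 1.2],
[-0.34, -0.4, -0.17, 0.038, -0.032, 0.0, 1.2],
[-0.33, -0.39, -0.2, 0.038, -0.032, -0.0, 1.2],
[-0.32, -0.39, -0.22, 0.038, -0.032, 0.0, 1.2],
[-0.31, -0.38, -0.24, 0.038, -0.032, 0.0, 1.2],
7 rows
```

Request:
arm_command --pt "-0.35 -0.4 -0.1 0.03 -0.028 0 1.2" --pt "-0.35 -0.4 -0.1 0.038 -0.032 0 1.2" --pt "-0.35 -0.4 -0.15 0.038 -0.032 0 1.2" --pt "-0.35 -0.4 -0.15 0.038 -0.032 0 1.2" --pt "-0.35 -0.4 -0.2 0.038 -0.032 0 1.2" --pt "-0.3 -0.4 -0.2 0.038 -0.032 0 1.2" --pt "-0.3 -0.4 -0.25 0.038 -0.032 0 1.2"

```text
time: 10.0
position: [0.4419, -0.1527, 0.0796]
tool_rot: [0.491, 0.508, -0.053, 0.705]
ft_force: [4.0, 2.6, -2.7]
grip_width: 0.0155
```

```bash
python3 - <<'E'
from h import *
p,r=state(); g=wf(p-r.as_matrix()[:,0]*.019); print(np.arctan2(-65-g[0],80-g[1]),np.hypot(-65-g[0],80-g[1]))
E
```

```text
t 10.0 grasp_f [-123.8   63.    94.2] xdir_f [ 0.477 -0.425 -0.769] F [ 3.1 -3.7 -2.7] w 0.0155 q [-1.04  0.7   2.12  1.06  0.81 -1.14]
1.2889973543004865 61.16285253128005
```

Request:
arm_command --pt "0 0 0 0 0 0 4" --pt "0 0 0 0 0 0 4" --pt "-2.5 0 0 0 0 0 4" --pt "-2.5 0 0 0 0 0 4" --pt "-3 0 0 0 0 0 4"

```text
time: 10.62
position: [0.4017, -0.1881, 0.1418]
tool_rot: [0.489, 0.51, -0.052, 0.705]
ft_force: [1.0, -0.0, -0.7]
grip_width: 0.0398
```

```bash
python3 - <<'E'
from h import *
p,r=state()
b=pose((-100,0,256),35,"H")
m=(fw((-150,45,235))+0*p, r*R.from_rotvec((r.inv()*b[1]).as_rotvec()*.45))
plan([(m,5,4),(b,6,4)])
E
```

```text
t 10.62 grasp_f [-163.5   98.7  156.5] xdir_f [ 0.478 -0.421 -0.771] F [ 0.1 -0.9 -0.7] w 0.0398 q [-1.17  0.55  2.09  0.83  0.95 -0.98]
t 10.62 grasp_f [-163.5   98.7  156.5] xdir_f [ 0.478 -0.421 -0.771] F [ 0.1 -0.9 -0.7] w 0.0398 q [-1.17  0.55  2.09  0.83  0.95 -0.98]
[-1.01, 1.7, 0.63, 0.087, 0.024, -0.034, 4.0],
[-1.08, 1.72, 0.45, 0.087, 0.024, -0.034, 4.0],
[-1.15, 1.71, 0.28, 0.087, 0.024, -0.034, 4.0],
[-1.21, 1.69, 0.1, 0.087, 0.024, -0.034, 4.0],
[-1.26, 1.65, -0.07, 0.087, 0.024, -0.034, 4.0],
[0.59, 1.01, -0.48, 0.089, 0.024, -0.034, 4.0],
[0.57, 0.98, -0.56, 0.089, 0.024, -0.034, 4.0],
[0.55, 0.95, -0.63, 0.089, 0.024, -0.034, 4.0],
[0.54, 0.91, -0.7, 0.089, 0.024, -0.034, 4.0],
[0.52, 0.86, -0.76, 0.089, 0.024, -0.034, 4.0],
[0.51, 0.81, -0.83, 0.089, 0.024, -0.034, 4.0],
11 rows
```

Request:
arm_command --pt "-1 1.7 0.6 0.087 0.024 -0.034 4" --pt "-1.1 1.7 0.45 0.087 0.024 -0.034 4" --pt "-1.15 1.7 0.3 0.087 0.024 -0.034 4" --pt "-1.2 1.7 0.1 0.087 0.024 -0.034 4" --pt "-1.3 1.65 -0.1 0.087 0.024 -0.034 4" --pt "0.6 1 -0.5 0.089 0.024 -0.034 4" --pt "0.55 1 -0.55 0.089 0.024 -0.034 4" --pt "0.55 0.95 -0.6 0.089 0.024 -0.034 4" --pt "0.55 0.9 -0.7 0.089 0.024 -0.034 4" --pt "0.5 0.85 -0.75 0.089 0.024 -0.034 4" --pt "0.5 0.8 -0.8 0.089 0.024 -0.034 4" --pt "0 0 0 0 0 0 4"

```text
time: 12.12
position: [0.5005, -0.1387, 0.2441]
tool_rot: [0.659, 0.589, -0.361, 0.299]
ft_force: [-0.4, -0.8, 0.6]
grip_width: 0.0396
```

```bash
python3 - <<'E'
from h import *
p,d,K,T=cam("wrist"); cv2.imwrite("pics/w3.png",p)
p,d,K,T=cam("top"); W=cloud(d,K,T); f=(W-O)@F*1000
s=np.zeros(d.shape,bool); s[135:300,290:460]=1
m=s&(f[...,2]>85)&(f[...,2]<125)&(f[...,0]<-80); 
plan([(pose((-47,0,180),35,"H"),6,4)])
cv2.imwrite("pics/top2.png",cv2.resize(p[135:295,280:480],None,fx=3,fy=3,interpolation=cv2.INTER_CUBIC))
a=cv2.resize(cv2.imread("pics/w3.png"),(560,350)); b=cv2.resize(p[145:285,300:500],(500,350),interpolation=cv2.INTER_CUBIC)
cv2.imwrite("pics/c3.png",cv2.resize(np.hstack([a,b]),(800,264)))
E
```

```text
t 12.22 grasp_f [-104.7   -1.3  260. ] xdir_f [ 0.562  0.018 -0.827] F [-0.5 -0.3 -0.5] w 0.0399 q [-0.76  0.5   1.59  0.46  1.47  0.8 ]
[1.64, 0.01, -0.05, -0.005, 0.002, 0.003, 4.0],
[1.64, 0.01, -0.05, -0.005, 0.002, 0.003, 4.0],
[1.64, 0.0, -0.04, -0.005, 0.002, 0.003, 4.0],
[1.64, -0.0, -0.04, -0.005, 0.002, 0.003, 4.0],
[1.64, -0.01, -0.04, -0.005, 0.002, 0.003, 4.0],
[1.64, -0.01, -0.03, -0.005, 0.002, 0.003, 4.0],
6 rows
```

View pics/c3.png

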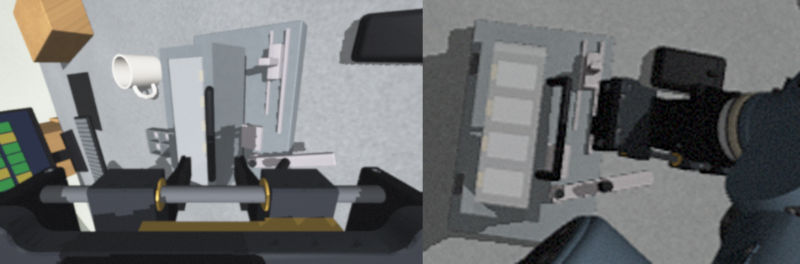

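Request:
arm_command --pt "1.6 0 -0.05 -0.005 0 0.003 4" --pt "1.6 0 -0.05 -0.005 0 0.003 4" --pt "1.6 0 -0.05 -0.005 0 0.003 4" --pt "1.6 0 -0.05 -0.005 0 0.003 4" --pt "1.6 0 -0.05 -0.005 0 0.003 4" --pt "1.6 0 0 -0.005 0 0.003 4" --pt "0 0 0 0 0 0 0.8" --pt "0 0 0 0 0 0 0.8" --pt "0 0 0 0 0 0 0.8" --pt "0 0 0 0 0 0 0.8" --grip_force 30

```text
time: 13.48
position: [0.5019, -0.0834, 0.1682]
tool_rot: [0.661, 0.587, -0.346, 0.315]
ft_force: [2.9, 8.0, -0.8]
grip_width: 0.0111
```

```bash
cat > lift.py <<'E'
from h import *
import sys
# actual hood angle from grasp point; then n rows of dth
p,r=state(); g=wf(p-r.as_matrix()[:,0]*.019)
th=np.arctan2(g[0]-65,g[2]-50)-np.arctan2(-112,130); rad=np.hypot(g[0]-65,g[2]-50)
print("theta",th,"rad",rad,"y",g[1])
d,n,k=float(sys.argv[1]),int(sys.argv[2]),float(sys.argv[3])  # k: tool turn per hood turn
h=np.array([65,0,50.])
ax=F[:,1]; w=[]
for i in range(1,n+1):
    Q=R.from_rotvec(ax*d*i); v=fw(g)-fw(h)
    gp=fw(h)+Q.apply(v); r1=R.from_rotvec(ax*d*i*k)*r
    w.append(((gp+r1.as_matrix()[:,0]*.019,r1),1,.8))
plan(w)
E
python3 lift.py .07 6 1
```

```text
t 13.47 grasp_f [-49.5   3.5 183.9] xdir_f [ 0.562 -0.007 -0.827] F [ 8.3 -1.9 -0.8] w 0.0111 q [-0.69  0.57  1.74  0.53  1.23  0.71]
theta 0.0035717846370830753 rad 176.2141972642194 y 3.4671275243519015
t 13.47 grasp_f [-49.5   3.5 183.9] xdir_f [ 0.562 -0.007 -0.827] F [ 8.3 -1.9 -0.8] w 0.0111 q [-0.69  0.57  1.74  0.53  1.23  0.71]
[-0.1, 0.01, -1.1, -0.0, -0.07, -0.001, 0.8],
[-0.1, 0.01, -1.1, -0.0, -0.07, -0.001, 0.8],
[-0.1, 0.01, -1.1, -0.0, -0.07, -0.001, 0.8],
[-0.1, 0.01, -1.1, -0.0, -0.07, -0.001, 0.8],
[-0.1, 0.01, -1.1, -0.0, -0.07, -0.001, 0.8],
[-0.1, 0.01, -1.1, -0.0, -0.07, -0.001, 0.8],
6 rows
```

Request:
arm_command --pt "-0.1 0 -1.1 0 -0.07 0 0.8" --pt "-0.1 0 -1.1 0 -0.07 0 0.8" --pt "-0.1 0 -1.1 0 -0.07 0 0.8" --pt "-0.1 0 -1.1 0 -0.07 0 0.8" --pt "-0.1 0 -1.1 0 -0.07 0 0.8"

```text
time: 14.1
position: [0.5072, -0.0388, 0.196]
tool_rot: [0.589, 0.518, -0.461, 0.414]
ft_force: [1.0, 2.1, -7.7]
grip_width: 0.0112
```

```bash
python3 lift.py .07 1 1
```

```text
t 14.1 grasp_f [  1.7   3.4 214.5] xdir_f [ 0.232 -0.011 -0.973] F [ 2.2 -0.8 -7.7] w 0.0112 q [-0.44  0.42  1.76  0.26  1.04  1.11]
theta 0.34372003774147675 rad 176.27542296452322 y 3.4317692715156265
t 14.1 grasp_f [  1.7   3.4 214.5] xdir_f [ 0.232 -0.011 -0.973] F [ 2.2 -0.8 -7.7] w 0.0112 q [-0.44  0.42  1.76  0.26  1.04  1.11]
[-0.13, 0.0, -1.09, -0.001, -0.07, 0.0, 0.8],
1 rows
```

Request:
arm_command --pt "-0.1 0 -1.1 0 -0.07 0 0.8" --pt "-0.1 0 -1.1 0 -0.07 0 0.8" --pt "-0.1 0 -1.1 0 -0.07 0 0.8" --pt "-0.1 0 -1.1 0 -0.07 0 0.8" --pt "-0.1 0 -1.1 0 -0.07 0 0.8" --pt "-0.1 0 -1.1 0 -0.07 0 0.8"

```text
time: 14.85
position: [0.5149, 0.0273, 0.2073]
tool_rot: [-0.478, -0.416, 0.576, -0.516]
ft_force: [-0.4, -0.2, -6.1]
grip_width: 0.0109
```

```bash
python3 lift.py .07 1 1
```

```text
t 14.85 grasp_f [ 76.3   3.4 226. ] xdir_f [-0.197 -0.012 -0.98 ] F [-0.2  0.4 -6.1] w 0.0109 q [-0.05  0.42  1.7  -0.23  1.03  1.77]
theta 0.7754757021093881 rad 176.3361899726326 y 3.4329170286293866
t 14.85 grasp_f [ 76.3   3.4 226. ] xdir_f [-0.197 -0.012 -0.98 ] F [-0.2  0.4 -6.1] w 0.0109 q [-0.05  0.42  1.7  -0.23  1.03  1.77]
[-0.13, -0.01, -1.1, -0.001, -0.07, 0.001, 0.8],
1 rows
```

Request:
arm_command --pt "-0.1 0 -1.1 0 -0.07 0 0.8" --pt "-0.1 0 -1.1 0 -0.07 0 0.8" --pt "-0.1 0 -1.1 0 -0.07 0 0.8" --pt "-0.1 0 -0.8 0 -0.05 0 0.8" --pt "-0.1 0 -0.8 0 -0.05 0 0.8"

```text
time: 15.48
position: [0.5208, 0.0778, 0.1963]
tool_rot: [-0.382, -0.33, 0.644, -0.575]
ft_force: [0.5, -0.5, -5.2]
grip_width: 0.0112
```

```bash
python3 lift.py .03 1 1
```

```text
t 15.47 grasp_f [132.8   3.4 212.9] xdir_f [-0.491 -0.01  -0.871] F [-0.4 -0.5 -5.2] w 0.0112 q [ 0.21  0.55  1.61 -0.53  1.2   2.15]
theta 1.1054593689807346 rad 176.40939845844295 y 3.44524565782638
t 15.47 grasp_f [132.8   3.4 212.9] xdir_f [-0.491 -0.01  -0.871] F [-0.4 -0.5 -5.2] w 0.0112 q [ 0.21  0.55  1.61 -0.53  1.2   2.15]
[-0.06, -0.01, -0.47, -0.0, -0.03, 0.0, 0.8],
1 rows
```

Ease onto the stop.

Request:
arm_command --pt "-0.05 0 -0.45 0 -0.03 0 0.8" --pt "-0.05 0 -0.45 0 -0.03 0 0.8" --pt "-0.05 0 -0.3 0 -0.02 0 0.8" --pt "-0.02 0 -0.2 0 -0.012 0 0.8" --pt "0 0 0 0 0 0 0.8"

```text
time: 16.1
position: [0.5224, 0.0918, 0.1899]
tool_rot: [-0.351, -0.302, 0.662, -0.59]
ft_force: [-0.9, 1.4, -2.7]
grip_width: 0.0108
```

```bash
python3 lift.py .02 1 1
```

```text
t 16.1 grasp_f [148.4   3.4 205.4] xdir_f [-0.572 -0.008 -0.821] F [ 1.3  1.1 -2.7] w 0.0108 q [ 0.27  0.61  1.57 -0.59  1.27  2.24]
theta 1.2036570902068129 rad 176.41456040092285 y 3.4042434172661045
t 16.1 grasp_f [148.4   3.4 205.4] xdir_f [-0.572 -0.008 -0.821] F [ 1.3  1.1 -2.7] w 0.0108 q [ 0.27  0.61  1.57 -0.59  1.27  2.24]
[-0.04, -0.0, -0.31, -0.0, -0.02, 0.0, 0.8],
1 rows
```

Request:
arm_command --pt "0 0 0 0 0 0 2" --pt "0 0 0 0 0 0 3" --pt "0 0 0 0 0 0 4" --pt "0 0 0 0 0 0 4" --pt "-1.5 0 0 0 0 0 4" --pt "-2.5 0 0 0 0 0 4" --pt "-3 0 0 0 0 0 4" --pt "-3 0 0 0 0 0 4" --pt "-3 0 0 0 0 0 4" --pt "0 0 0 0 0 0 4" --pt "0 0 0 0 0 0 4"

```text
time: 17.48
position: [0.5309, 0.1687, 0.305]
tool_rot: [-0.353, -0.301, 0.661, -0.59]
ft_force: [-0.1, -0.2, 0.1]
grip_width: 0.0396
```

```bash
python3 - <<'E'
from h import *
state()
p,d,K,T=cam("scene"); cv2.imwrite("pics/end.png",p)
W=cloud(d,K,T); f=(W-O)@F*1000
m=(d>0)&(p.max(2)<45)&(abs(f[...,1])<55)&(f[...,2]>150)&(f[...,2]<225)&(f[...,0]>100)&(f[...,0]<190)
print("handle",m.sum(),np.median(f[m],0))
p,d,K,T=cam("top"); W=cloud(d,K,T)
for n,b in(("mouse",(165,205,412,470)),("mug",(140,200,225,275)),("tray",(225,270,225,280))):
    s=np.zeros(d.shape,bool); s[b[0]:b[1],b[2]:b[3]]=1; q=W[s&(W[...,2]>.015)&(d>0)]; print(n,q.min(0).round(3),q.max(0).round(3))
cv2.imwrite("pics/endtop.png",p)
E
```

```text
t 17.48 grasp_f [225.8   4.  320.6] xdir_f [-0.571 -0.012 -0.821] F [-0.3  0.1  0.1] w 0.0396 q [ 0.39  0.53  1.35 -0.53  1.58  2.17]
handle 156 [150.43683328  10.8930839  204.2977888 ]
mouse [ 0.566 -0.347  0.015] [ 0.635 -0.24   0.043]
mug [0.506 0.134 0.015] [0.665 0.253 0.454]
tray [0.378 0.16  0.015] [0.459 0.273 0.036]
```

View pics/end.png

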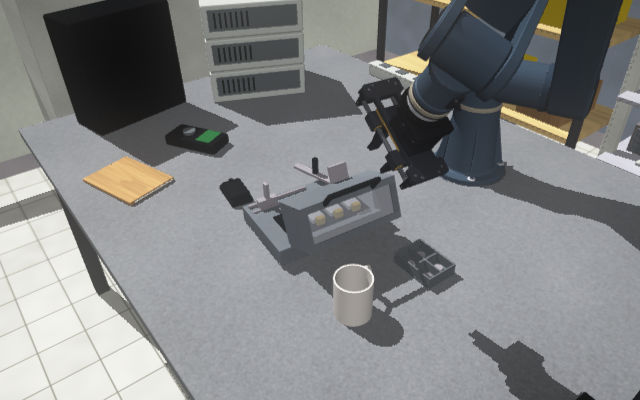

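View pics/endtop.png

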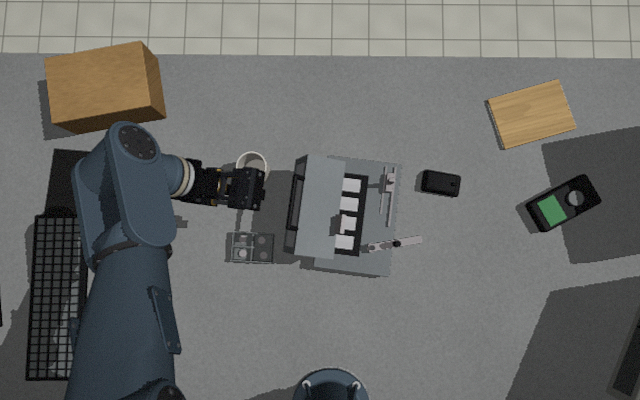

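```bash
python3 -c "
from rig import workorder; print(workorder.hand_in())"
```

```text
the job is handed in; nothing more can be done
None
```

The fixture is open for loading, and I handed the job in at about 17.6 s of the 56 s allowed.

- **Keeper:** I slid it to about 0.048 m, and a wrist-camera check after release showed the tab there.
- **Latch:** I turned the bar to about 1.27 to 1.29 rad, judged from the arm's position while gripping the post. The last top view shows it swung off the ledge.
- **Hood:** I lifted it by the handle at about 0.6 rad/s, eased it onto its stop at about 1.20 rad and let go. About 1 s after I let go, with the gripper well clear, the scene camera put the handle at fixture x 150, z 204 mm, against about 146, 201 expected. That agrees within calibration, so the hood was staying open by itself.
- **Forces:** The highest wrist force I read was about 13 N, while gripping the latch post. It was near zero after release.
- **Bystanders:** The mouse and tray measured within 2 mm of where they started. The mug's depth reading at the end is not usable because the gripper was in that patch of the top view. It appears at the same place in the scene picture as at the start.

No check failed. The mug check is by eye only.

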